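Pulse-test a donated grinder with its twist-switch lid

ROBOT

A 6-joint arm with a two-finger parallel gripper is mounted at the origin on the work surface. World frame = base frame: x ahead of the robot, y to its left, z up, the work surface at z = 0. Lengths are in m, angles in rad, forces in N, time in s.
With the tool pointing down it reaches from about 0.3 to 0.775 m from the base axis. Payload 14.6 kg.
Tool frame: the origin (TCP) lies midway between the tips of the shut fingers; the grasp point (between the pads) lies robot.grip_depth behind it (robot.grip_depth is the distance from the TCP to the grasp point, in m); z points along the fingers, y is the direction in which the jaws open and shut (so a half turn about z gives the same grasp; the last joint's range is limited). The gripper opens to 94 mm and grips with 3 to 60 N. Pads are 16 mm wide; open, the fingers measure 119 mm over their backs; the gripper's body (75 mm by 177 mm) begins 78 mm behind the grasp point.
Start: joints at [-1.347, 0.3, 1.521, -0, 1.321, -0.067], TCP at [0.158, -0.527, 0.172] pointing down, gripper open.
Joint ranges: [-3.03, 3.03], [-0.79, 2.21], [0.23, 2.52], [-1.04, 4.18], [0, 3.07], [-2.55, 2.55]. Speed limits (rad/s): [2.22, 2.22, 2.57, 3.14, 3.14, 3.14].

INTERFACE

Orientations are given as a unit quaternion [w, x, y, z].
In Python, from bench import robot, claw, kin, status, optics, ticket gives the robot as it stands. Calls block until the motion is done:
- robot.reach(position, orientation): joint-space move of the TCP to a pose.
- robot.move_l(position, ori=None, vel=0.15, f_stop=None): straight line of the TCP; ori=None keeps the orientation; vel is the mean speed in m/s. With f_stop (N) it stops when the force on the tool has changed by that much, and returns True; else False.
- robot.movej(angles): joint-space move.
- claw.set_gripper(opening, force=None): finger opening in m; force is the grip in N (None keeps the last); returns when the fingers have stopped.
- robot.sleep(seconds).
- kin.ik(position, orientation): joint angles nearest the present ones, or None.
- status.observe(): the state.
- optics.grab_frame(name): name is "scene" or "side" or "wrist"; returns the picture (480x640x3 uint8, red, green, blue); there is no depth.
- optics.camera_params(name): a dict with "fov_y" (degrees; the focal length in pixels is half the picture's height over the tangent of half this angle, whatever the lens; pixels are square), "cx", "cy" (the principal point, pixels), "world_from_camera" (4x4, takes a point from camera to world coordinates). Camera axes: x right, y up, looking along -z (the intrinsics and any distortion apply to the point x, -y, -z); pixel columns grow to the right and rows downward; lengths in m; the calibration is good to about 2 mm. A picture is of the moment at which its call begins: read the wrist's pose just before it. camera_params takes no time and is no camera call; for the wrist camera it gives the pose at the moment of the call.
A pose or a line that the arm cannot do raises robot.PlanningError and nothing moves.
- ticket.close_job(): hands the job in, once; it reports no verdict.
Trained networks look in the newest picture that a camera, given by its name, has taken for a name from the list of things; names that differ only in an ending like _2 or _b are one class to them, and where a whole thing is asked for, a point or a joint stands for the part that bears it (a point fixed in the world has none). Each returns a list of dicts, best first, with "confidence" (0 to 1); they miss things now and then, are a little off and sometimes report something else, mostly with a low value. They report only what shows in the picture. A call takes as long as a camera call. They do not tell look-alikes from the thing itself.
- optics.trace(camera, query): "mask" (480x640 bool, what is visible of it).
- optics.mark_of(camera, query): "position" ([x, y, z] in m, in world coordinates, good to about 4 mm: a listed point, or the origin of a listed thing).
The state is a dict: "t": time; "joint_pos": joint angles; "joint_velocities": joint speeds; "joint_efforts": joint torques, N m; "ee_pos": TCP position; "orientation": TCP orientation; "force": force on the tool from outside, world axes, zero at the start; "torque": the same for the moment, N m; "gripper_width": finger opening in m.
Only numpy, scipy, OpenCV 4.12 (cv2) and the standard library are available. Lean on these libraries where they do the work, as an engineer would, in place of code of your own. Each camera call takes 0.05 s, during which the arm holds its last target.

TASK

On the second-hand shop's test bench, try out the donated electric grinder: pick up its loose lid (the one with the bar grip on top), lower it into the grinder's mouth with the two lugs through the two gaps until it sits fully down, then turn it clockwise (seen from above) half of the way to the lock, to the single pulse rib about 36 degrees on. The switch springs back, so finish still gripping the lid and holding it there, lid fully down, and never let it click over into the lock; leave the other things on the table as they are.

Things in the scene. Friction and masses are not known exactly. Their poses are not given: they have to be found in the camera images.
- grinder: Electric grinder, fixed on suction feet: round brushed-steel body 110 mm across, black collar 100 mm across on top, 128 mm high in all. Origin: centre of its underside; z up, x through the two gaps of the mouth. Entry position: the lid's x axis along the grinder's x axis, either way round. From there the lid turns only clockwise seen from above, 73 degrees at most; a stop blocks the other way.
- grinder_mouth (a point): Centre of the open mouth, level with the collar's top face, 128 mm above the table; axes as the grinder's. Round the mouth runs a steel retaining flange 6 mm thick, bore 76 mm, with two gaps for the lid's lugs; under it a channel of 88 mm bore. The lid is fully down when point lid_seat is here.
- grinder_gap (a point): Middle of one of the flange's two gaps, 41 mm from the mouth's centre on the grinder's +x side (the other lies opposite, on -x); each gap is 21 mm wide. On the collar's outside a wide bright rib (10 mm) marks each gap.
- pulse_mark (a point): Top of the single thin bright rib on the collar's outside, 36 degrees clockwise of the gap on the +x side: the pulse position, where the lid's bar should point (a same rib lies opposite). A pair of thin ribs about 71 degrees from the gap marks the lock.
- switch (a joint): Sprung switch ring under the flange, turned by the lugs (rad; 0 at rest, grows clockwise). The lugs meet it 0.11 rad after entry, so it reads the lid's turn minus 0.11. Spring-back 0.08 N m at 0, 0.16 at 0.5, 0.22 at 0.87. Pulse position: about 0.5, half of the way. From 0.87 a detent resists (0.5 N m); past 1.0 it clicks and stays locked at 1.1.
- lid: The grinder's loose lid, dark plastic, 64 mm high, about 0.16 kg, standing upright on its skirt. Origin: centre of the skirt's underside; z up, x along the bar on top. Skirt 72 mm across, its lowest 14 mm tapering to 58 mm at the foot. Round plate 92 mm across and 6 mm thick, 30 to 36 mm above the origin; its underside rests on the collar when down. The same after a half turn.
- lid_seat (a point): Centre of the underside of the lid's plate, 30 mm above the lid's origin; axes as the lid's.
- lid_lug (a point): Outer end of one of the lid's two lugs, on its +x side (the other is opposite, on -x): 14 mm wide, 85 mm across over both, 16 to 22 mm above the lid's origin. The lugs lie in line with the bar; small bright nibs on the plate continue that line.
- lid_bar (a point): Middle of the lid's upright bar grip, 52 mm above the lid's origin: 64 mm long (along the lid's x), 16 mm wide (y), 28 mm high (36 to 64 mm above the origin). Pinch it across its width.
- jar_lid: Not for this job: a dark storage-jar lid with a round knob, 86 mm across, 50 mm high, no bar and no lugs. Leave it. Origin: centre of the underside.
- mill: Bystander: turned wooden pepper mill, 170 mm high, 56 mm across. Origin: centre of the underside.
- mug: Bystander: white mug, 82 mm across, 95 mm high. Origin: centre of the underside.
- spice_jar: Bystander: amber glass spice jar, 48 mm across, 105 mm high. Origin: centre of the underside.
- brush: Bystander: small cleaning brush lying flat, 130 mm long, 15 mm high. Origin: where handle and head meet, on the table.
- screwdriver: Bystander: screwdriver lying flat, 180 mm long. Origin: under it, at table height.
- scoop: Bystander: steel measuring scoop, bowl 44 mm across and 24 mm high, flat handle 75 mm long. Origin: centre of the bowl's underside.
Things that resemble listed ones, but are neither listed nor needed, are in the scene too. What is shaped like the lid but orange is not meant. What is shaped like the grinder but pink is not meant.

How it is judged:
On the way, in this order (a step that is already met when the one before it is completed fails the run):
1. the lid is in the mouth, fully down, with its lugs through the gaps and not yet turned onto the spring (z of lid_seat in the frame of grinder_mouth between -0.004 and 0.004 m and horizontal distance between lid_seat and grinder_mouth below 0.005 m and angle between lid's own z axis and vertical below 0.08 rad and value of joint switch below 0.2 rad and angle between the x axis of lid and the x axis of grinder, either way round below 0.35 rad), for 0.05 s.
2. the lid is turned to the pulse position and kept there (z of lid_seat in the frame of grinder_mouth between -0.004 and 0.004 m and horizontal distance between lid_seat and grinder_mouth below 0.005 m and angle between lid's own z axis and vertical below 0.08 rad and value of joint switch between 0.32 and 0.68 rad and angle between the x axis of lid and the x axis of grinder, either way round between 0.4 and 0.84 rad), for 0.3 s.
At the end, for the whole second after the job is handed in: Lid fully down in the mouth (lid_seat within 4 mm in height and 5 mm sideways of grinder_mouth, tilt under 4.5 degrees), turned clockwise 23 to 48 degrees from entry, switch ring still, between 0.32 and 0.68 rad, and the fingers still gripping the lid (over 2 N) (all of step 2 and contact force between the fingers and lid above 2 N and velocity of joint switch between -0.1 and 0.1 rad/s); the arm keeps its last pose, push and grip.
It fails at once if the switch clicks over into the lock (switch past 0.95 rad) (value of joint switch above 0.95 rad).
It fails at once if another thing on the table is shoved (over 30 mm) or knocked over (distance of any of jar_lid, mill, mug, spice_jar, brush, screwdriver, scoop from where it was at the start of the episode above 0.03 m or angle between any of jar_lid, mill, mug, spice_jar, brush, screwdriver, scoop's own z axis and vertical above 0.5 rad).
It also fails if it takes over 43 s, if anything falls off the work surface, if the arm or the gripper's body presses on something with over 40 N, if the wrist force passes 120 N, or if a joint passes its speed limit or range.

## Working session

There is one attempt and no reset: what is moved stays moved. The work goes in short steps, each a Python script; the robot and the scene stay as the last script left them, time stands still between calls to the robot, and variables do not carry over. Pictures are saved under pics/ and viewed, and the job is handed in when it is done.

```bash
ls; mkdir -p pics; python3 - <<'E'
from bench import robot, claw, kin, status, optics, ticket
import cv2,numpy as np
s=status.observe();print(s['t'],s['ee_pos'],s['orientation'],s['gripper_width'],robot.grip_depth)
for n in ("scene","side"):
    im=optics.grab_frame(n);cv2.imwrite(f'pics/{n}0.png',im[...,::-1])
    p=optics.camera_params(n);print(n,p)
    for q in ("lid","grinder","jar_lid","lid_bar","grinder_gap","pulse_mark","lid_lug"):
        for d in optics.mark_of(n,q): print(q,np.round(d['position'],3),round(d['confidence'],2))
print(status.observe()['t'])
E
```

```text
pics
0.0 [ 0.15761896 -0.52661045  0.17178089] [-5.78335177e-04  9.89449780e-01  1.44875107e-01 -4.91160122e-05] 0.0940668212840052 0.0188
scene {'fov_y': 53.57926974576927, 'cx': 308.2073669097171, 'cy': 237.9028614770657, 'world_from_camera': array([[-0.29823949, -0.62306691,  0.72307734,  1.21266806],
       [ 0.95447086, -0.19960904,  0.22167907,  0.19770586],
       [ 0.00621188,  0.7562697 ,  0.65423051,  0.70432469],
       [ 0.        ,  0.        ,  0.        ,  1.        ]])}
lid [ 0.651 -0.044 -0.004] 0.91
lid [ 0.367  0.244 -0.003] 0.85
lid [0.507 0.018 0.002] 0.59
grinder [ 0.345 -0.258 -0.004] 0.89
grinder [ 0.405 -0.399 -0.009] 0.7
grinder [ 0.514 -0.238 -0.005] 0.56
jar_lid [ 0.554  0.26  -0.002] 0.72
jar_lid [0.509 0.018 0.054] 0.23
lid_bar [ 0.652 -0.043  0.053] 0.94
lid_bar [0.505 0.019 0.052] 0.92
lid_bar [0.364 0.238 0.052] 0.66
grinder_gap [ 0.552 -0.222  0.128] 0.93
grinder_gap [ 0.442 -0.384  0.12 ] 0.75
grinder_gap [ 0.382 -0.236  0.126] 0.74
pulse_mark [ 0.457 -0.41   0.119] 0.88
pulse_mark [ 0.565 -0.251  0.128] 0.78
pulse_mark [ 0.397 -0.266  0.124] 0.77
p
[... 440 characters left out ...]
,  0.57730056,  0.76535148],
       [ 0.        ,  0.        ,  0.        ,  1.        ]])}
lid [ 0.651 -0.043  0.   ] 0.83
lid [0.506 0.023 0.001] 0.72
lid [0.365 0.243 0.   ] 0.56
grinder [ 0.343 -0.253 -0.007] 0.89
grinder [ 0.404 -0.401 -0.002] 0.88
grinder [ 0.512 -0.239 -0.001] 0.84
lid_bar [ 0.646 -0.041  0.046] 0.94
lid_bar [0.364 0.244 0.051] 0.8
grinder_gap [ 0.553 -0.224  0.123] 0.95
grinder_gap [ 0.439 -0.386  0.124] 0.93
grinder_gap [ 0.384 -0.239  0.127] 0.57
pulse_mark [ 0.456 -0.409  0.123] 0.88
pulse_mark [ 0.568 -0.253  0.128] 0.62
pulse_mark [ 0.4   -0.266  0.125] 0.61
lid_lug [0.544 0.    0.025] 0.87
lid_lug [ 0.609 -0.021  0.018] 0.87
lid_lug [0.402 0.241 0.015] 0.62
0.8
```

View pics/scene0.png

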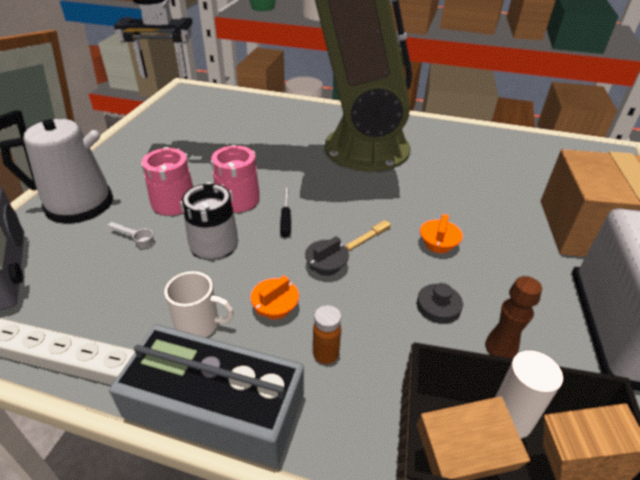

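View pics/side0.png

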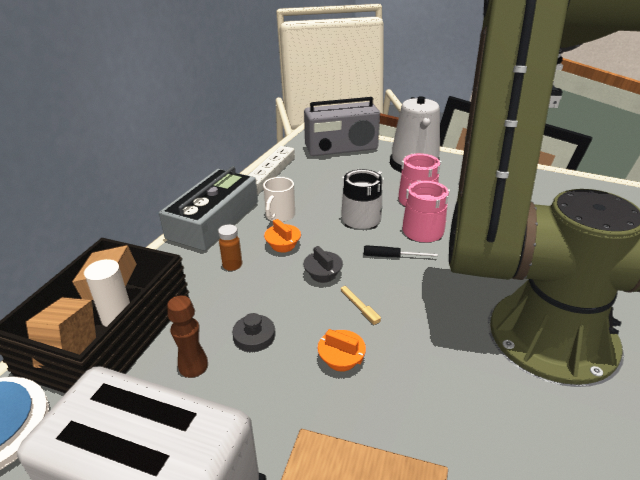

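Lid candidates in the scene view:
- Dark lid with a bar, (326,257), world about (0.507, 0.020).
- Orange barred lids, (275,298) and (441,235): excluded by colour.
- Dark jar lid with a round knob, (440,302): excluded, no bar.

Grinder candidates:
- Steel body with a black collar, (210,220), world about (0.513, -0.238).
- Pink ones, (168,180) and (235,178): excluded by colour.

I choose the dark barred lid and the steel grinder, and check both in a close crop.

```bash
python3 - <<'E'
import cv2,numpy as np
a=cv2.imread('pics/scene0.png');b=cv2.imread('pics/side0.png')
r=lambda i,x,y:cv2.resize(i[y-50:y+50,x-50:x+50],(300,300),interpolation=cv2.INTER_CUBIC)
cv2.imwrite('pics/crop0.png',np.vstack([np.hstack([r(a,326,257),r(a,210,220)]),np.hstack([r(b,323,266),r(b,362,198)])]))
E
cat > h.py <<'E'
from bench import robot, claw, kin, status, optics, ticket
import cv2,numpy as np
def q(deg):
    a=np.radians(deg)/2
    return [0,np.cos(a),np.sin(a),0]
def shot(n,f):
    P=optics.camera_params(n)
    im=optics.grab_frame(n);cv2.imwrite(f'pics/{f}.png',im[...,::-1]);return im,P
def proj(P,p):
    T=np.linalg.inv(P['world_from_camera']);c=T[:3,:3]@np.asarray(p)+T[:3,3]
    f=240/np.tan(np.radians(P['fov_y'])/2)
    return np.array([P['cx']+f*c[0]/-c[2],P['cy']+f*-c[1]/-c[2]])
def ray(P,uv,z):
    f=240/np.tan(np.radians(P['fov_y'])/2);T=P['world_from_camera']
    d=T[:3,:3]@np.array([(uv[0]-P['cx'])/f,-(uv[1]-P['cy'])/f,-1]);o=T[:3,3]
    return (o+d*(z-o[2])/d[2])[:2]
E
python3 - <<'E'
from h import *
for p,y in (([.506,.02,.2],150),([.506,.02,.2],-30),([.513,-.238,.25],21),([.513,-.238,.25],201)):
    print(y,np.round(kin.ik(p,q(y)),2))
E
```

```text
150 [-0.03  0.18  1.6  -0.    1.36 -1.08]
-30 [-0.03  0.18  1.6  -0.    1.36  2.06]
21 [-0.5   0.29  1.36 -0.    1.5   0.71]
201 [-0.5   0.29  1.36 -0.    1.5  -2.44]
```

View pics/crop0.png

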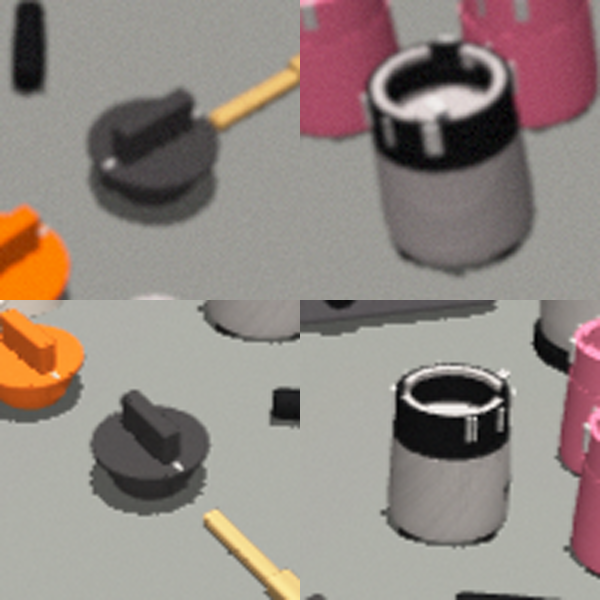

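The crops show the dark lid with its bar running lower-left to upper-right and bright nibs in line (scene), and the steel grinder with its wide gap rib facing the scene camera. I'll look at the grinder with the wrist camera on the way to the lid.

```bash
python3 - <<'E'
from h import *
robot.reach([.513,-.238,.30],q(21))
im,P=shot('wrist','w1')
print(status.observe()['t'],np.round(P['world_from_camera'],3).tolist(),P['fov_y'],P['cx'],P['cy'],status.observe()['ee_pos'])
for n in ('grinder_mouth','grinder_gap','pulse_mark','grinder'):
    for d in optics.mark_of('wrist',n): print(n,np.round(d['position'],4),round(d['confidence'],2),proj(P,d['position']).round())
E
```

```text
2.5833 [[0.358, 0.908, 0.217, 0.575], [-0.934, 0.349, 0.082, -0.214], [-0.001, -0.232, 0.973, 0.511], [0.0, 0.0, 0.0, 1.0]] 70.91527649631982 317.7476146850383 242.13862454966852 [ 0.51255546 -0.23881829  0.29969388]
grinder_mouth [ 0.5168 -0.2416  0.128 ] 0.89 [322. 220.]
grinder_mouth [ 0.3489 -0.2525  0.1273] 0.6 [282. 345.]
grinder_gap [ 0.4435 -0.3858  0.1227] 0.96 [409. 314.]
grinder_gap [ 0.5549 -0.2226  0.1282] 0.81 [319. 182.]
grinder_gap [ 0.3785 -0.2338  0.1237] 0.81 [276. 319.]
grinder_gap [0.5105 0.0239 0.0012] 0.5 [149. 144.]
pulse_mark [ 0.5642 -0.2504  0.1289] 0.91 [345. 183.]
pulse_mark [ 0.3974 -0.2644  0.1225] 0.83 [305. 314.]
grinder [ 0.3414 -0.2561 -0.006 ] 0.91 [291. 307.]
grinder [ 0.4021 -0.4014 -0.0087] 0.86 [386. 304.]
grinder [ 0.5132 -0.2385  0.0018] 0.85 [318. 207.]
```

View pics/w1.png

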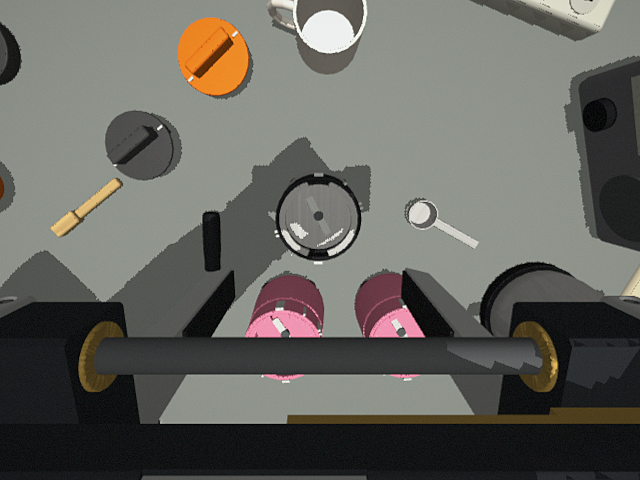

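```bash
python3 - <<'E'
import cv2,numpy as np
a=cv2.imread('pics/w1.png')
cv2.imwrite('pics/crop1.png',np.hstack([cv2.resize(a[165:270,265:370],(400,400),interpolation=cv2.INTER_CUBIC),cv2.resize(a[90:195,90:195],(400,400),interpolation=cv2.INTER_CUBIC)]))
E
```

```text
(no output)
```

View pics/crop1.png

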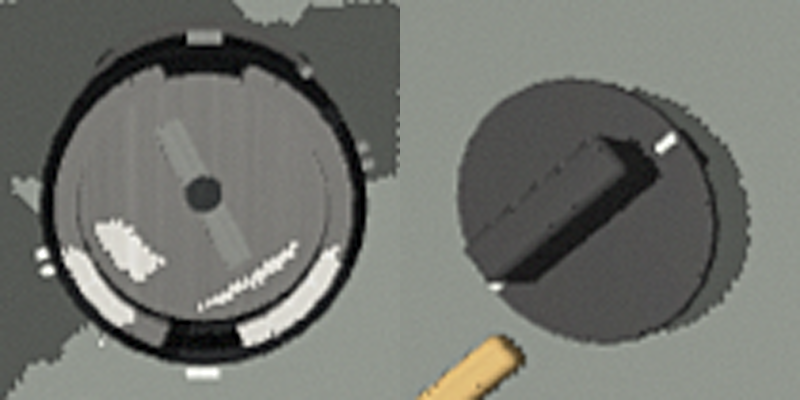

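```bash
cat >> h.py <<'E'
E
python3 - <<'E'
from h import *
import json
P=optics.camera_params('wrist')
np.save('P1.npy',P['world_from_camera'])
c=lambda x,y:(265+x/400*105-.5,165+y/400*105-.5)
T=ray(P,c(204,37),.128);B=ray(P,c(202,373),.128)
L=ray(P,c(42,200),.128);R=ray(P,c(366,200),.128);t=ray(P,c(204,30),.128);b=ray(P,c(204,364),.128)
print('ribs mid',(T+B)/2,'len',np.linalg.norm(T-B),'ang',np.degrees(np.arctan2(*(T-B)[::-1])))
print('LR',(L+R)/2,np.linalg.norm(L-R),'tb',(t+b)/2,np.linalg.norm(t-b))
pr=ray(P,c(306,72),.128);C=(T+B)/2;print('pulse ang',np.degrees(np.arctan2(*(pr-C)[::-1])),np.linalg.norm(pr-C))
# lid (crop 90,90)
c2=lambda x,y:(90+(x-400)/400*105-.5,90+y/400*105-.5)
n1=ray(P,c2(667,142),.036);n2=ray(P,c2(495,287),.036)
print('lid nibs',n1,n2,(n1+n2)/2,np.linalg.norm(n1-n2),np.degrees(np.arctan2(*(n1-n2)[::-1])))
for n in ('scene','side'):
    Q=optics.camera_params(n); print(n,proj(Q,[*C,.128]),proj(Q,[*T,.128]))
E
```

```text
ribs mid [ 0.51511299 -0.23665828] len 0.10257721848414507 ang 20.67003752315268
LR [ 0.51811242 -0.23583557] 0.097661463539327 tb [ 0.51752269 -0.23606585] 0.10166650302098487
pulse ang -15.383397877083496 0.051150533849421864
lid nibs [0.54219666 0.00092865] [0.4715783  0.04610752] [0.50688748 0.02351809] 0.08383366356506818 -32.60952783195561
scene [206.05034465 196.35077634] [203.34135719 211.60215183]
side [362.4268836  177.83798006] [342.65024643 177.18321701]
```

```bash
python3 - <<'E'
from h import *
C=np.array([.515,-.2375])
out=[]
for n,f,(x,y) in (('wrist','w1',(318,217)),('scene','scene0',(208,205)),('side','side0',(362,185))):
    P=optics.camera_params(n);im=cv2.imread(f'pics/{f}.png')
    k=6;h=44;o=cv2.resize(im[y-h:y+h,x-h:x+h],None,fx=k,fy=k,interpolation=cv2.INTER_NEAREST)
    th=np.linspace(0,2*np.pi,60)
    for r,z,col in ((.05,.128,(0,255,0)),(.038,.128,(0,255,255))):
        for t in th:
            u=(proj(P,[C[0]+r*np.cos(t),C[1]+r*np.sin(t),z])-[x-h,y-h]+.5)*k
            cv2.circle(o,tuple(int(v) for v in u),1,col,-1)
    out.append(cv2.resize(o,(400,400),interpolation=cv2.INTER_AREA))
cv2.imwrite('pics/ov1.png',cv2.resize(np.vstack([np.hstack(out[:2]),np.hstack([out[2],out[2]*0])]),(800,800))[:,:])
o=np.hstack(out[1:]);cv2.imwrite('pics/ov1.png',o);cv2.imwrite('pics/ov2.png',out[0])
E
```

```text
(no output)
```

View pics/ov1.png

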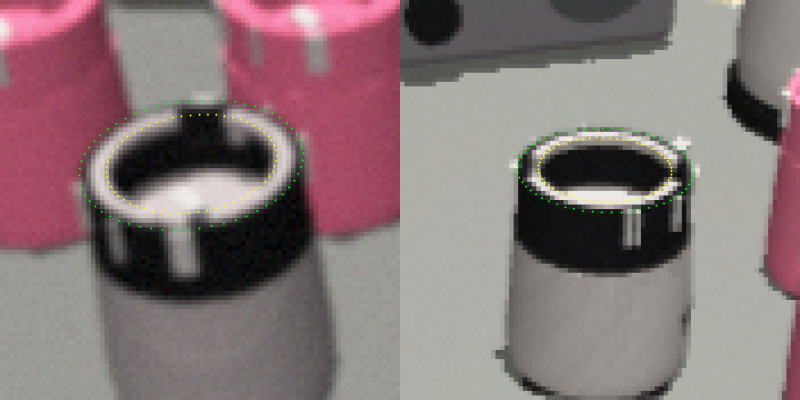

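View pics/ov2.png

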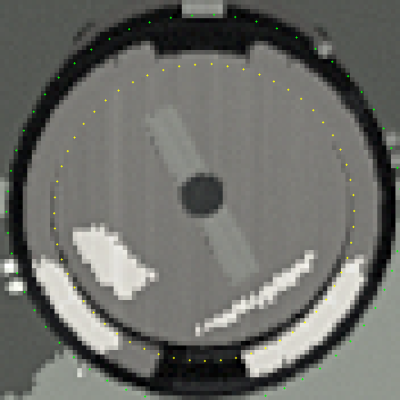

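The overlays fit to about 1–2 mm in all three views, with the mouth near (0.515, -0.2375) and the gap axis near 20.7°. Next I look at the lid.

```bash
python3 - <<'E'
from h import *
robot.reach([.507,.0215,.17],q(149))
im,P=shot('wrist','w2')
print(status.observe()['t'])
for n in ('lid_bar','lid_lug','lid_seat','lid'):
    for d in optics.mark_of('wrist',n): print(n,np.round(d['position'],4),round(d['confidence'],2),proj(P,d['position']).round())
E
```

```text
4.3917
lid_bar [ 0.6504 -0.041   0.0506] 0.79 [335. 368.]
lid_bar [ 7.338e-01 -1.696e-01  3.000e-04] 0.6 [282. 436.]
lid_lug [ 0.541  -0.0039  0.0215] 0.98 [313. 262.]
lid_lug [0.408  0.2349 0.016 ] 0.8 [453.  26.]
lid_lug [ 0.6104 -0.019   0.0178] 0.78 [333. 317.]
lid [ 0.6497 -0.0383  0.0026] 0.88 [335. 343.]
lid [5.125e-01 2.360e-02 5.000e-04] 0.72 [321. 225.]
lid [0.5534 0.2568 0.0024] 0.39 [525. 148.]
```

View pics/w2.png

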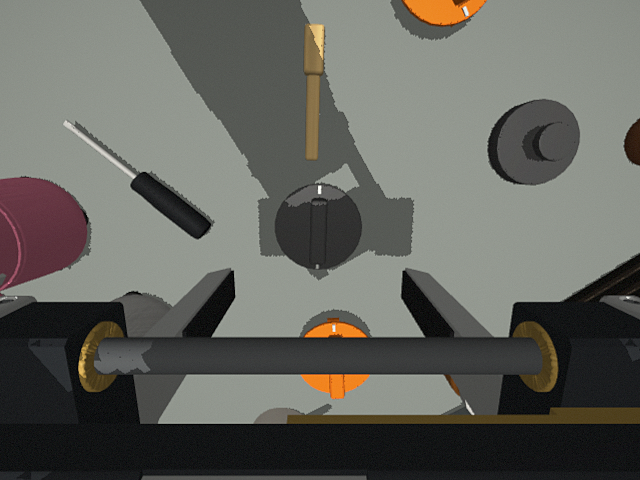

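```bash
python3 - <<'E'
from h import *
P=optics.camera_params('wrist')
im=cv2.imread('pics/w2.png')
cv2.imwrite('pics/crop2.png',cv2.resize(im[175:280,265:370],(600,600),interpolation=cv2.INTER_CUBIC))
E
```

```text
(no output)
```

View pics/crop2.png

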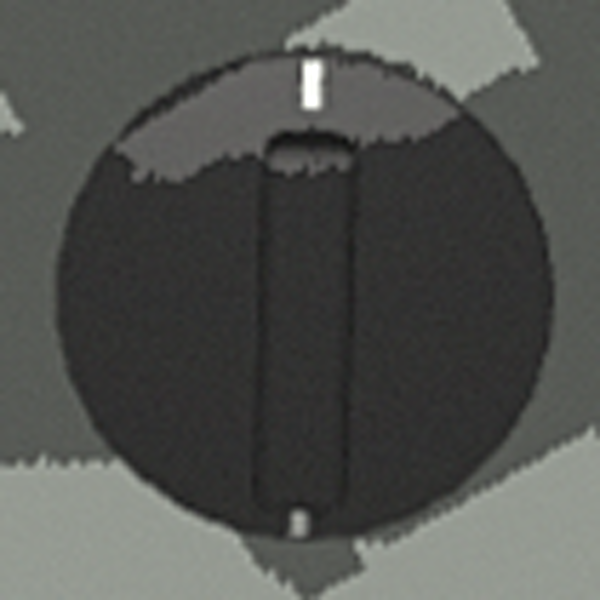

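```bash
python3 - <<'E'
from h import *
P=optics.camera_params('wrist')
c=lambda x,y:(265+x/600*105-.5,175+y/600*105-.5)
C=ray(P,c(305,294),.036);a=ray(P,c(312,83),.036);b=ray(P,c(300,523),.036)
print(C,np.degrees(np.arctan2(*(a-b)[::-1])),np.linalg.norm(ray(P,c(56,294),.036)-ray(P,c(554,294),.036)),np.linalg.norm(ray(P,c(305,48),.036)-ray(P,c(305,540),.036)))
for n in('scene','side'):
    Q=optics.camera_params(n);im=cv2.imread(f'pics/{n}0.png');x,y=proj(Q,[*C,.036]).astype(int);print(x,y)
    h=40;k=10;o=cv2.resize(im[y-h:y+h,x-h:x+h],None,fx=k,fy=k,interpolation=cv2.INTER_CUBIC)
    for t in np.linspace(0,2*np.pi,60):
        u=(proj(Q,[C[0]+.046*np.cos(t),C[1]+.046*np.sin(t),.036])-[x-h,y-h]+.5)*k
        cv2.circle(o,tuple(int(v) for v in u),2,(0,255,0),-1)
    cv2.imwrite(f'pics/ovl_{n}.png',cv2.resize(o,(400,400)))
cv2.imwrite('pics/ovl.png',np.hstack([cv2.imread('pics/ovl_scene.png'),cv2.imread('pics/ovl_side.png')]))
print(np.round(P['world_from_camera'],3))
E
```

```text
[0.50590013 0.02347292] 147.47940938067768 0.09074473651870721 0.09117464836769562
327 252
323 262
[[ 0.515 -0.834 -0.197  0.451]
 [ 0.857  0.501  0.119  0.057]
 [-0.    -0.23   0.973  0.381]
 [ 0.     0.     0.     1.   ]]
```

View pics/ovl.png

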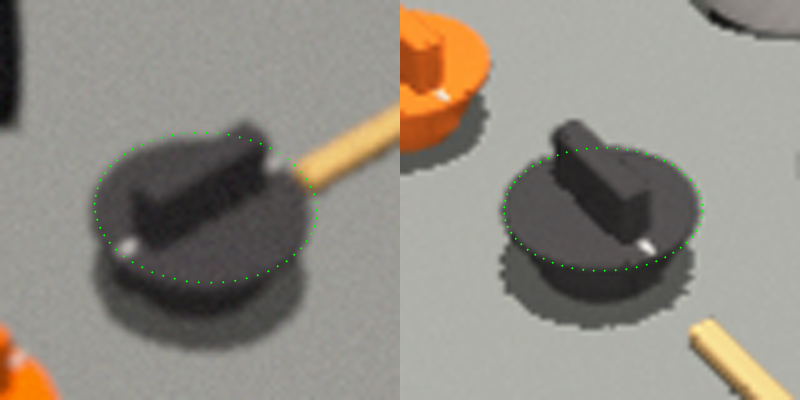

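Overlay on the lid agrees to about 1 mm. Centre (0.506, 0.023), bar yaw 147.5°. Now the grasp.

```bash
python3 - <<'E'
from h import *
robot.move_l([.506,.023,.08],q(147.5),vel=.2)
print(robot.move_l([.506,.023,.040],q(147.5),vel=.08,f_stop=6))
claw.set_gripper(0.0,35)
s=status.observe();print(s['t'],s['ee_pos'],s['gripper_width'],s['force'])
robot.move_l([.506,.023,.22],vel=.2)
s=status.observe();print(s['t'],s['ee_pos'],s['gripper_width'],s['force'])
robot.reach([.515,-.238,.24],q(20.7))
im,P=shot('wrist','w3');shot('scene','s3');shot('side','d3')
s=status.observe();print(s['t'],s['ee_pos'],s['gripper_width'],s['force'],s['torque'])
im=im[...,::-1];cv2.imwrite('pics/w3c.png',cv2.resize(im[120:330,180:460],(800,600)))
E
```

```text
False
7.2583 [0.50599244 0.02301259 0.04000479] 0.0007003905222782232 [-0.42859293 -0.40850462  0.57111315]
8.3083 [0.50554008 0.02300962 0.21887533] 0.0007309266007107971 [-0.70893275 -0.81204137  0.07180026]
9.9917 [ 0.51512945 -0.23752912  0.23996812] 0.001046487775028857 [-0.50979849 -0.0401646   0.23867442] [-0.07264833  0.03401893 -0.04390111]
```

View pics/w3c.png

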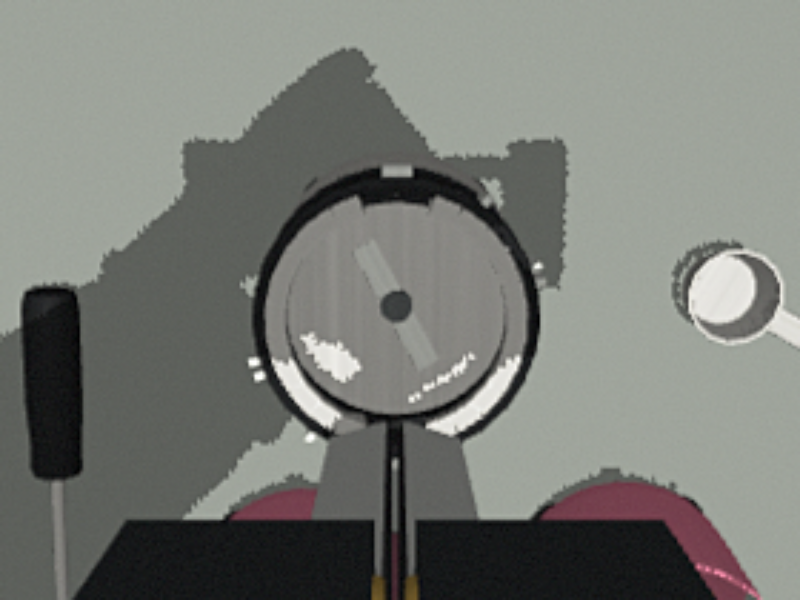

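View pics/s3.png

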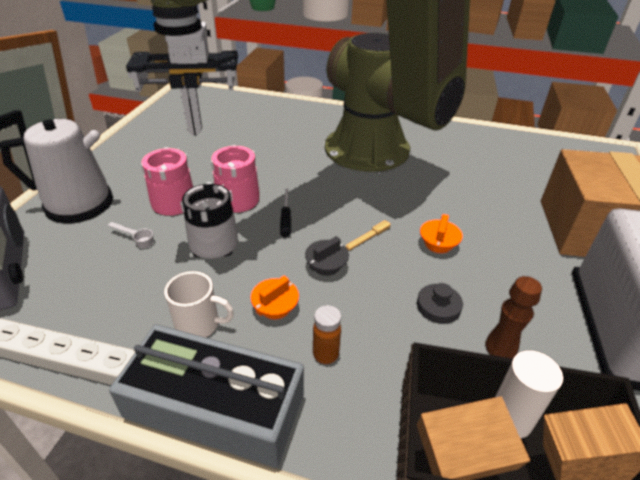

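View pics/d3.png

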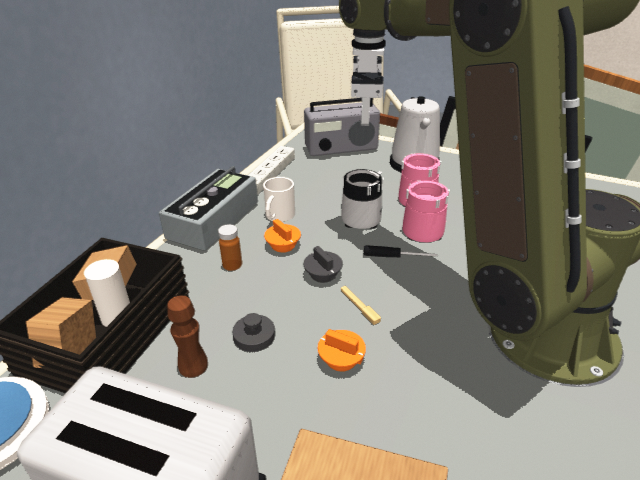

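The lid stayed where it was: the fingers shut to 0 mm at the reported z = 0.040. I check the true fingertip position against the cameras.

```bash
python3 - <<'E'
from h import *
s=status.observe();print(s['ee_pos'],s['orientation'],s['joint_pos'])
for n,f in(('scene','s3'),('side','d3'),('wrist','w3')):
    Q=optics.camera_params(n);p=s['ee_pos'];print(n,proj(Q,p),proj(Q,[p[0],p[1],p[2]+.08]))
a=cv2.imread('pics/s3.png')[0:160,100:290];b=cv2.imread('pics/d3.png')[0:160,290:480]
cv2.imwrite('pics/g3.png',cv2.resize(np.hstack([a,b]),(800,337)))
E
```

```text
[ 0.51512945 -0.23752912  0.23996812] [-2.81800916e-05  9.83603244e-01  1.80345939e-01 -1.44306092e-05] [-4.96630856e-01  2.97785618e-01  1.36770061e+00  2.59098382e-05
  1.47616425e+00  7.11486730e-01]
scene [197.72492695 148.41602377] [191.21763318 109.1793509 ]
side [364.3788458  137.56186388] [365.80937145 106.26689414]
wrist [318.92864532 267.60533479] [319.47967779 324.9849787 ]
```

View pics/g3.png

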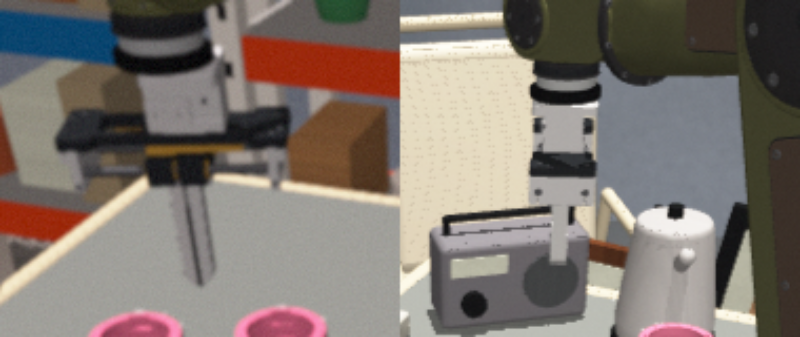

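View pics/w3.png

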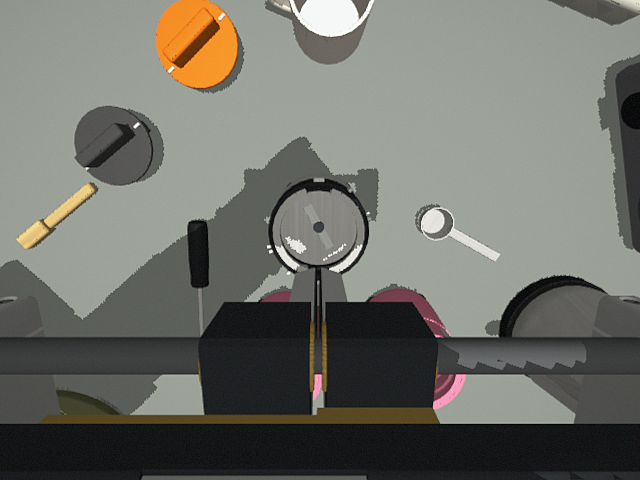

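```bash
python3 - <<'E'
from h import *
from scipy.optimize import least_squares
A=optics.camera_params('scene');B=optics.camera_params('side');W=optics.camera_params('wrist')
r=least_squares(lambda p:np.r_[proj(A,p)-[194,134.5],proj(B,p)-[364.6,126]],[.5,-.2,.25]);print(r.x,r.fun)
r2=least_squares(lambda p:np.r_[proj(A,p)-[194,134.5],proj(B,p)-[364.6,126],proj(W,p)-[319,268.5]],[.5,-.2,.25]);print(r2.x,r2.fun)
print(np.round(W['world_from_camera'],3))
E
```

```text
[ 0.51652662 -0.2396023   0.26957585] [ 0.04907407  0.11641079  0.07042124 -0.15234534]
[ 0.52349602 -0.2343733   0.27146081] [ 0.66632779  1.38737127 -3.35705595 -0.57420352  0.15220687  1.00539851]
[[ 0.356  0.909  0.217  0.578]
 [-0.935  0.346  0.082 -0.213]
 [-0.    -0.231  0.973  0.451]
 [ 0.     0.     0.     1.   ]]
```

The scene and side cameras together put the real shut fingertips at (0.5165, -0.2396, 0.2696). That is 30 mm higher than the reported TCP z and explains why the fingers shut above the bar. I correct for this, descend with a force guard and check by picture.

```bash
python3 - <<'E'
from h import *
claw.set_gripper(0.094,35)
robot.reach([.506,.023,.10],q(147.5))
robot.move_l([.506,.023,.040],vel=.15,f_stop=6)
hit=robot.move_l([.506,.023,.0105],vel=.05,f_stop=5)
s=status.observe();print(hit,s['t'],s['ee_pos'],s['gripper_width'],s['force'])
shot('side','d4');shot('scene','s4')
a=cv2.imread('pics/s4.png')[170:310,240:420];b=cv2.imread('pics/d4.png')[170:310,240:420]
cv2.imwrite('pics/g4.png',cv2.resize(np.hstack([a,b]),(800,311)))
E
```

```text
False 14.2667 [0.50613584 0.02299502 0.01059584] 0.09426402345921067 [0.28681537 0.57058771 1.04062606]
```

View pics/g4.png

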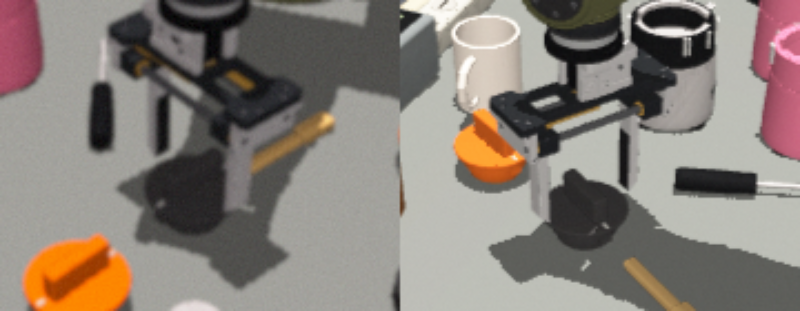

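The fingertips straddle the lid at about plate height. Closing.

```bash
python3 - <<'E'
from h import *
claw.set_gripper(0.0,35)
s=status.observe();print(s['t'],s['ee_pos'],s['gripper_width'],s['force'])
if .01<s['gripper_width']<.025:
    robot.move_l([.506,.023,.20],vel=.25)
    robot.reach([.515,-.238,.185],q(20.7))
    shot('wrist','w5');shot('scene','s5');shot('side','d5')
    s=status.observe();print(s['t'],s['ee_pos'],s['gripper_width'],s['force'],s['torque'])
    a=cv2.imread('pics/s5.png')[60:260,120:300];b=cv2.imread('pics/d5.png')[60:260,270:450]
    cv2.imwrite('pics/g5.png',cv2.resize(np.hstack([a,b]),(800,444)))
    im=cv2.imread('pics/w5.png');cv2.imwrite('pics/w5c.png',cv2.resize(im[150:360,180:460],(800,600)))
E
```

```text
15.5417 [0.50590489 0.02300797 0.01040249] 0.015655862098260934 [ 0.34296082  0.73397408 -1.31566845]
18.1333 [ 0.51514275 -0.23753667  0.18499042] 0.01553745020698097 [-0.83117275  0.03137643 -1.93259139] [-0.04024354  0.07787986  0.00991783]
```

View pics/g5.png

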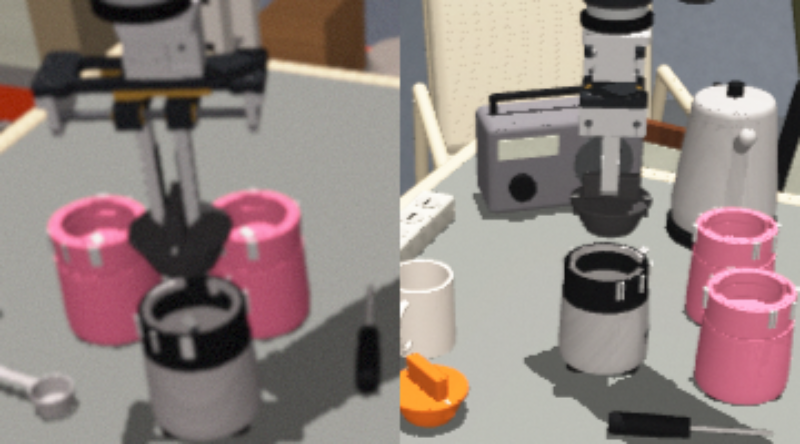

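View pics/w5c.png

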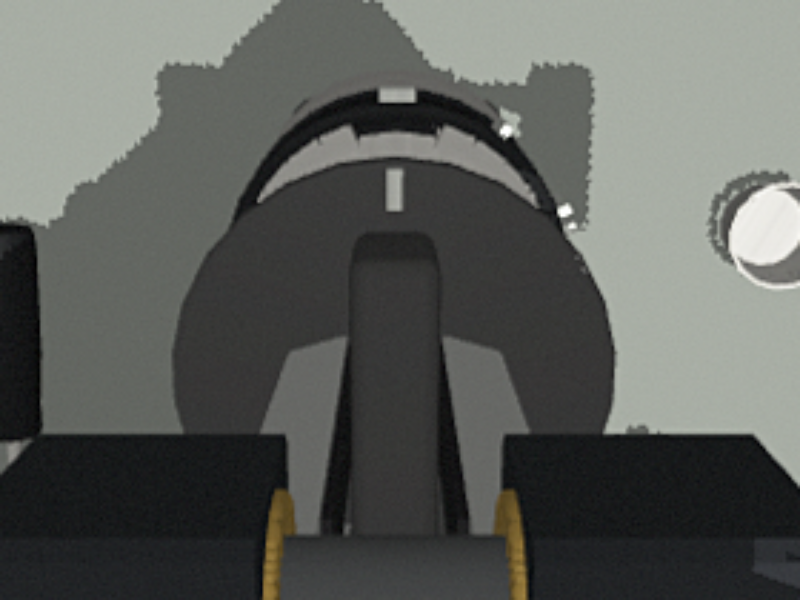

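```bash
python3 - <<'E'
from h import *
P=optics.camera_params('wrist');u=np.array([np.cos(np.radians(20.7)),np.sin(np.radians(20.7))]);v=np.array([u[1],-u[0]])
c=lambda x,y:(180+x/800*280-.5,150+y/600*210-.5)
e=status.observe()['ee_pos'];z=e[2]+.0256
for zz in (z-.003,z,z+.003):
    f=ray(P,c(394,157),zz);n=ray(P,c(394,190),zz)
    C=f-.046*u; d=C-e[:2]; print(zz,'lid C',C,'rel tcp along,lat',d@u,d@v,'nib r',(n-C)@u)
g=ray(P,c(397,95),.128);print('rib r(from .515,-.238)',(g-[.515,-.238])@u,(g-[.515,-.238])@v)
im=cv2.imread('pics/w5.png')
k=4;o=cv2.resize(im[150:300,220:420],None,fx=k,fy=k,interpolation=cv2.INTER_CUBIC)
for C0,r,zz,col in (([.515,-.238],.05,.128,(0,255,0)),(e[:2],.046,z,(0,0,255))):
  for t in np.linspace(0,2*np.pi,120):
    q_=(proj(P,[C0[0]+r*np.cos(t),C0[1]+r*np.sin(t),zz])-[220,150]+.5)*k
    cv2.circle(o,tuple(int(x) for x in q_),1,col,-1)
cv2.imwrite('pics/ov5.png',o)
E
```

```text
0.20759042332191147 lid C [ 0.51314194 -0.237149  ] rel tcp along,lat -0.0017346125372241625 -0.0010698874208217733 nib r 0.03946593994833919
0.21059042332191147 lid C [ 0.51348787 -0.23702217] rel tcp along,lat -0.0013661850386870956 -0.0010662496084318707 nib r 0.03956984718454533
0.21359042332191147 lid C [ 0.5138338  -0.23689534] rel tcp along,lat -0.0009977575401499252 -0.0010626117960419288 nib r 0.039673754420751384
rib r(from .515,-.238) 0.051852214929627695 -0.000759396617038978
```

View pics/ov5.png

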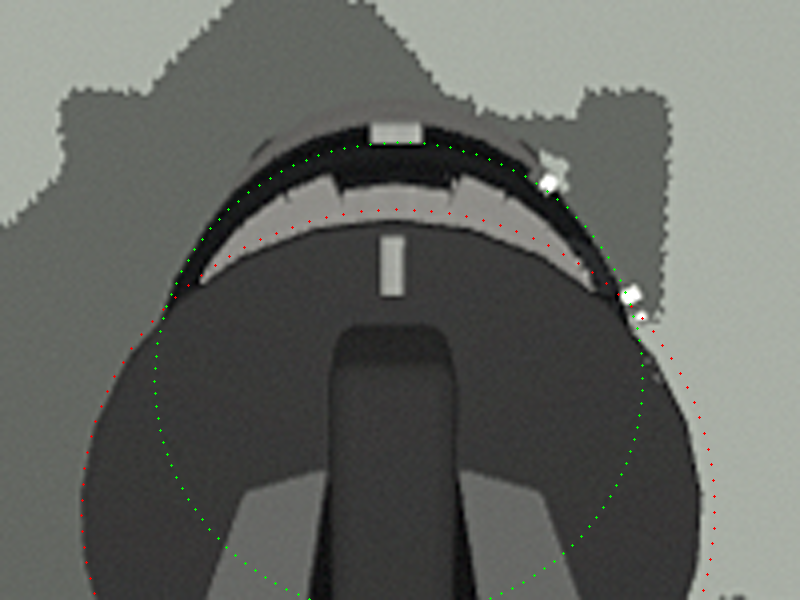

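The grasp is good: width 15.5 mm, and the nib lines up with the gap rib. In the wrist view the lid sits about 2 mm short of the mouth centre along the bar, so I correct that and lower under force guard.

```bash
python3 - <<'E'
from h import *
x,y=.5168,-.238
def rep(t):
    s=status.observe();print(t,round(s['t'],2),np.round(s['ee_pos'],4),np.round(s['force'],2),np.round(s['torque'],3))
robot.move_l([x,y,.145],vel=.1);rep('a')
h=robot.move_l([x,y,.125],vel=.05,f_stop=8);rep(('b',h))
if not h:
    h=robot.move_l([x,y,.1075],vel=.03,f_stop=10);rep(('c',h))
shot('side','d6');shot('scene','s6')
a=cv2.imread('pics/s6.png')[120:260,140:280];b=cv2.imread('pics/d6.png')[110:250,290:430]
cv2.imwrite('pics/g6.png',cv2.resize(np.hstack([a,b]),(800,400)))
E
```

```text
a 18.68 [ 0.517  -0.238   0.1453] [-0.4  -0.21 -1.5 ] [-0.028 -0.039  0.029]
('b', False) 19.23 [ 0.5168 -0.238   0.1249] [ 0.06 -0.27 -1.08] [-0.037 -0.013 -0.012]
('c', True) 19.78 [ 0.5166 -0.2378  0.1082] [-1.35  0.7   4.38] [0.068 0.138 0.015]
```

View pics/g6.png

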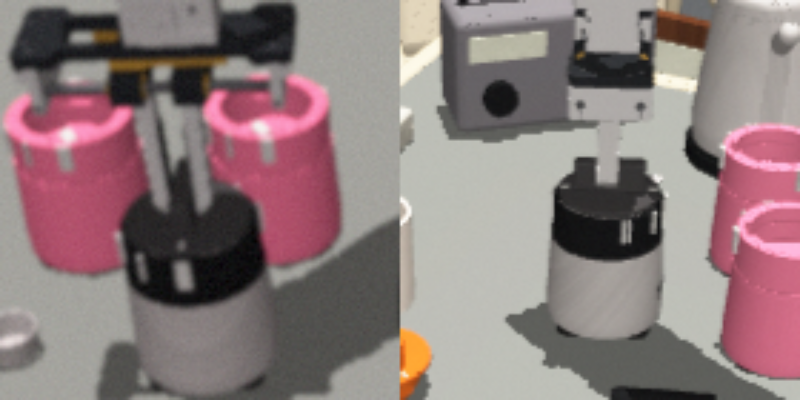

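Seated: contact came at reported z = 0.1082, and 0.1084 was predicted. The picture shows the plate flush on the collar. Now I turn clockwise in steps to the pulse rib.

```bash
python3 - <<'E'
from h import *
x,y=.5167,-.2378
def rep(t):
    s=status.observe();print(t,round(s['t'],2),np.round(s['ee_pos'],4),np.round(s['force'],2),np.round(s['torque'],3),round(s['gripper_width'],4))
robot.sleep(.1);claw.set_gripper(0.0,45);rep('hold')
for yaw in (12,3,-6,-11,-16):
    robot.reach([x,y,.108],q(yaw));rep(yaw)
robot.sleep(.2)
shot('wrist','w7');shot('side','d7');shot('scene','s7')
im=cv2.imread('pics/w7.png');cv2.imwrite('pics/w7c.png',cv2.resize(im[150:360,180:460],(800,600)))
a=cv2.imread('pics/s7.png')[120:260,140:280];b=cv2.imread('pics/d7.png')[110:250,290:430]
cv2.imwrite('pics/g7.png',cv2.resize(np.hstack([a,b]),(800,400)))
E
```

```text
hold 20.2 [ 0.5166 -0.2378  0.1082] [-0.22  0.52  5.23] [0.098 0.131 0.049] 0.0155
12 20.48 [ 0.5169 -0.2378  0.1082] [-0.83  0.34  4.69] [ 0.188  0.119 -0.027] 0.0157
3 20.75 [ 0.5169 -0.2381  0.1082] [ 1.2  -1.63  4.  ] [-0.29  -0.032 -0.018] 0.0155
-6 21.02 [ 0.5169 -0.2382  0.1082] [ 0.36 -4.04  4.31] [-0.675 -0.193  0.066] 0.0153
-11 21.27 [ 0.5169 -0.2382  0.1082] [ 0.81 -5.38  4.54] [-0.835 -0.083  0.13 ] 0.0154
-16 21.52 [ 0.5169 -0.2381  0.1082] [ 0.67 -5.66  4.1 ] [-0.863 -0.06   0.095] 0.0158
```

View pics/g7.png

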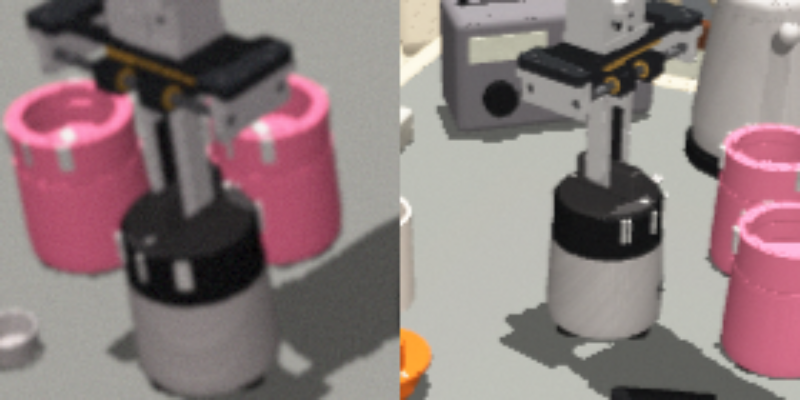

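View pics/w7c.png

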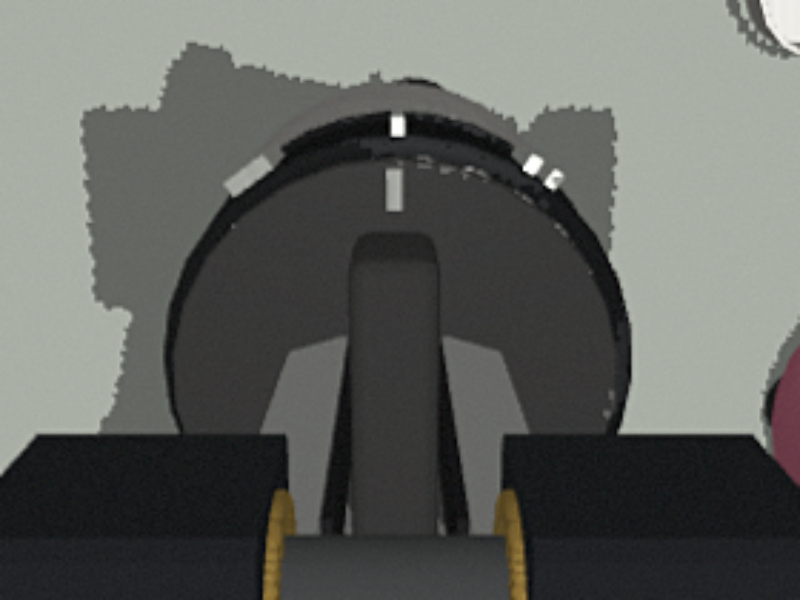

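The bar nib at crop (394,190) points straight at the single thin rib at (397,125). The wide gap rib is at left (248,175) and the lock pair at right (543,172). I hold, check it is steady, and hand in.

```bash
python3 - <<'E'
from h import *
robot.sleep(.5)
s=status.observe();print(s['t'],np.round(s['ee_pos'],4),np.round(s['force'],2),s['gripper_width'],np.abs(s['joint_velocities']).max())
ticket.close_job()
E
```

```text
22.375 [ 0.5169 -0.2381  0.1082] [ 0.25 -5.13  5.05] 0.015522751201979195 0.0030499170072940352
the job is handed in; nothing more can be done
```

I put the dark bar-grip lid into the steel grinder and turned it clockwise about 36.7°. I handed the job in at 22.4 s with the gripper still holding it at 45 N.

**First grasp missed:** the fingers shut above the bar, because the real fingertips sit about 30 mm higher than the reported TCP. I measured this with the scene and side cameras, corrected for it, and the second grasp worked.

**Last checks:**
- **Seating:** contact came at a reported TCP height of 0.1082 m, against 0.1084 m expected, and the plate looked flush on the collar.
- **Pulse position:** the wrist camera showed the bar's nib in line with the single thin rib, with no slip in the grip.
- **Steadiness:** the arm was still, the grip width was 15.5 mm, and the force on the tool was about 5 N sideways and 5 N vertical.

**Not checked or in disagreement:**
- I could not read the switch angle directly; I inferred about 0.53 rad from the turn.
- The cameras disagreed by 1–2 mm on the mouth's centre, but the lid still went in without jamming.
- I touched nothing else on purpose, and the pictures I took showed no bystander moved. I did not measure their positions at the end.

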